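# Set the stock tags to match the bins

### The arm

A 6-joint arm with a two-finger parallel gripper is mounted at the origin on a cart in front of the work surface, level with it; the furniture and walls round the work are solid. World frame = base frame: x ahead of the robot, y to its left, z up, the work surface at z = 0. Lengths are in m, angles in degrees, forces in N, time in s.
With the tool pointing down it reaches from about 0.3 to 0.75 m from the base axis. Payload 8.5 kg.
Tool frame: the origin (TCP) lies on the centre line of the jaws, within the pads' length; the fingertips stand env.tcp_to_tips ahead of it and the grasp point (between the pads) lies 8 mm behind it (env.tcp_to_tips is the distance from the TCP to the fingertips, in m); z points along the fingers, y is the direction in which the jaws open and shut (so a half turn about z gives the same grasp; the last joint's range is limited). The gripper opens to 85 mm and grips with 20 to 120 N. Pads are 22 mm wide; open, the fingers measure 114 mm over their backs; the gripper's body (76 mm by 85 mm) begins 54 mm behind the grasp point. The pads swing forward as they close: fully open they stand 13 mm farther back than shut.
Start: joints at [55.216, 21.807, 74.336, -0, 83.858, -12.336], TCP at [0.21, 0.508, 0.242] pointing down, gripper open.
Joint ranges: [-178.18, 178.18], [-50.72, 133.34], [12.68, 142.11], [-81.47, 261.47], [9.98, 163.14], [-165.26, 165.26]. Speed limits (degrees/s): [136.94, 136.94, 180, 180, 180, 180].

### API

Orientations are given as a 3x3 rotation matrix whose columns are the frame's x, y, z axes.
In Python, from rig import env gives the robot as it stands. The module is installed in compiled form; this text tells all that it offers.
- The arm moves only by the tool carry_out, never from a script. Its argument "rows" is a list of rows, each an object of numbers: "tx", "ty", "tz": the shift along the tool's x, y, z in cm; "yaw": the turn about the tool's z in rad. In form: [{"tx": .., "ty": .., "tz": .., "yaw": ..}, ...]. A call has 1 to 12 rows; each row shifts and turns the pose as measured when the row begins, along the tool's axes as they then stand; what a row does not reach is not made up. A row lasts 1/10 s, in which the tool goes at most 50 mm and 8.59 degrees, less where a joint would pass 70% of its speed; a pose out of reach is approached as far as the arm can. A call is refused whole if a number of a shift passes 5 or a number of a turn 0.15, either way. A call with a gripper value outside its range is refused whole. "jaw" is the closure, from -1 (fully open) to 1 (shut), set as the call begins (left out, the last holds). The fingers move at their own pace and stop on an object; "squeeze" is the grip in N (left out, the last holds). Time passes only in rows, so rows that do not move let the fingers close. It gives the time, the measured TCP pose, the force and the opening at its end, in the units of the state.
- env.observe(): the state, without advancing time (a new reading comes with each control period).
- env.get_image(name): name is "scene" or "top" or "wrist"; returns the picture (480x640x3 uint8, red, green, blue); there is no depth.
- env.camera_params(name): a dict with "vertical_fov" (degrees; the focal length in pixels is half the picture's height over the tangent of half this angle, whatever the lens; pixels are square), "cx", "cy" (the principal point, pixels), "view" (4x4, takes a point from world to camera coordinates). Camera axes: x right, y up, looking along -z (the intrinsics and any distortion apply to the point x, -y, -z); pixel columns grow to the right and rows downward; lengths in m; the calibration is good to about 2 mm. A picture is of the moment at which its call begins: read the wrist's pose just before it. camera_params takes no time and is no camera call; for the wrist camera it gives the pose at the moment of the call.
- env.close_job(): hands the job in, once; it reports no verdict.
The state is a dict: "time_s": time; "q": joint angles; "qvel": joint speeds; "joint_efforts": joint torques, N m; "position": TCP position; "tool_rot": TCP orientation; "ft_force": force on the tool from outside, world axes, zero at the start; "wrist_torque": the same for the moment, N m; "grip_width": finger opening in m.
Only numpy, scipy, OpenCV 4.12 (cv2) and the standard library are available. Lean on these libraries where they do the work, as an engineer would, in place of code of your own. Each camera call takes 0.05 s, during which the arm holds its last target. There are 200 camera calls.

### The job

Bring the stock board up to date: with a fingertip, gently push round the hinged tags that are wrong, so that the tag in front of each full bin shows its green face squarely to the robot's side and the tag in front of each empty or nearly empty bin shows its red face. Do not pinch the tags, press hard on them or lean on the board, and leave the bins and the tools round the board where they are.

Things in the scene. Friction and masses are not known exactly. Their poses are not given: they have to be found in the camera images.
- board: Grey fixed base plate, 205 x 510 x 8 mm. Origin on its underside, at the middle of the row of four tag posts; y runs along the row, -x faces the robot (turned up to 0.12 rad). Posts stand at y = -187.5, -62.5, 62.5, 187.5 mm, in any order; behind each, at x = 115 mm, its bin. Plate from x = -38 to 167 mm. The 70 mm between tags and bins is free for a fingertip.
- bin_nuts: Loose blue open-topped parts bin, 85 deep (x) x 100 wide (y) x 50 mm high, with a blank white card on its front; origin at the centre of its underside, z up. It stands about 115 mm behind (+x of the board) the tag that belongs to it. FULL: heaped to the rim with steel nuts, which rise to about 65 mm above its underside.
- bin_bolts: Loose blue open-topped parts bin, 85 deep (x) x 100 wide (y) x 50 mm high, with a blank white card on its front; origin at the centre of its underside, z up. It stands about 115 mm behind (+x of the board) the tag that belongs to it. FULL: packed with steel bolts laid across it, which rise to about 65 mm above its underside.
- bin_bearing: Loose blue open-topped parts bin, 85 deep (x) x 100 wide (y) x 50 mm high, with a blank white card on its front; origin at the centre of its underside, z up. It stands about 115 mm behind (+x of the board) the tag that belongs to it. NOT full: one last steel bearing lies on its floor.
- bin_empty: Loose blue open-topped parts bin, 85 deep (x) x 100 wide (y) x 50 mm high, with a blank white card on its front; origin at the centre of its underside, z up. It stands about 115 mm behind (+x of the board) the tag that belongs to it. NOT full: empty.
- post_1: Fixed upright 7 mm steel post of tag_1 on a 28 mm foot (numbers do not tell the place in the row). Origin at the foot, on the hinge axis, 8 mm above the bench; ball top 79 mm higher; axes as the board's. Its tag is an upright leaf 5 mm thick, one side green, one red, reaching from 6 to 52 mm out from the axis and from 21 to 65 mm above the origin.
- tag_1 (a joint): Vertical hinge of the tag on post_1, which turns like a page. 0 (stop): leaf points to the board's +y (left), green face to the robot. Grows as the leaf swings through the robot's side (pi/2: pointing to -x, at the robot) to pi (stop): it points to -y (right), red face to the robot. Friction 0.015 N m, no spring: it stays where left.
- post_2: Fixed upright 7 mm steel post of tag_2 on a 28 mm foot (numbers do not tell the place in the row). Origin at the foot, on the hinge axis, 8 mm above the bench; ball top 79 mm higher; axes as the board's. Its tag is an upright leaf 5 mm thick, one side green, one red, reaching from 6 to 52 mm out from the axis and from 21 to 65 mm above the origin.
- tag_2 (a joint): Vertical hinge of the tag on post_2, which turns like a page. 0 (stop): leaf points to the board's +y (left), green face to the robot. Grows as the leaf swings through the robot's side (pi/2: pointing to -x, at the robot) to pi (stop): it points to -y (right), red face to the robot. Friction 0.015 N m, no spring: it stays where left.
- post_3: Fixed upright 7 mm steel post of tag_3 on a 28 mm foot (numbers do not tell the place in the row). Origin at the foot, on the hinge axis, 8 mm above the bench; ball top 79 mm higher; axes as the board's. Its tag is an upright leaf 5 mm thick, one side green, one red, reaching from 6 to 52 mm out from the axis and from 21 to 65 mm above the origin.
- tag_3 (a joint): Vertical hinge of the tag on post_3, which turns like a page. 0 (stop): leaf points to the board's +y (left), green face to the robot. Grows as the leaf swings through the robot's side (pi/2: pointing to -x, at the robot) to pi (stop): it points to -y (right), red face to the robot. Friction 0.015 N m, no spring: it stays where left.
- post_4: Fixed upright 7 mm steel post of tag_4 on a 28 mm foot (numbers do not tell the place in the row). Origin at the foot, on the hinge axis, 8 mm above the bench; ball top 79 mm higher; axes as the board's. Its tag is an upright leaf 5 mm thick, one side green, one red, reaching from 6 to 52 mm out from the axis and from 21 to 65 mm above the origin.
- tag_4 (a joint): Vertical hinge of the tag on post_4, which turns like a page. 0 (stop): leaf points to the board's +y (left), green face to the robot. Grows as the leaf swings through the robot's side (pi/2: pointing to -x, at the robot) to pi (stop): it points to -y (right), red face to the robot. Friction 0.015 N m, no spring: it stays where left.
- by_electrical_tape: Bystander, to be left alone: roll of black tape, 62 x 60 x 19 mm, left of the board. Origin at its underside's centre.
- by_tape_measure: Bystander, to be left alone: yellow tape measure, 36 x 76 x 58 mm, left of the board. Origin at its underside's centre.
- by_c_clamp: Bystander, to be left alone: blue C-clamp, 126 x 90 x 22 mm, right of the board. Origin at its underside's centre.

How it is judged:
By the outcome, as a careful person would: the job done as asked, in the order asked, and still so for the second after the job is handed in, with the robot touching nothing.
It also fails if it takes over 58 s, if anything falls off the work surface, if the arm or the gripper's body presses on something with over 40 N, if the wrist force passes 120 N, or if a joint passes its speed limit or range.

## Working session

There is one attempt and no reset: what is moved stays moved. The work goes in short steps, Python scripts to look and compute and a tool call to move; the robot and the scene stay as the last step left them, time stands still between calls to the robot, and variables do not carry over. Pictures are saved under pics/ and viewed, about 8 in all and at most 12, crops included, and the job is handed in when it is done.

Besides the shell and the picture viewer there is one more tool, called after "Call:" in YAML: its name, and indented under it one key for each argument. carry_out: Moves the arm, as the interface text tells. Its arguments: {"type":"object","properties":{"rows":{"type":"array","items":{"type":"object","properties":{"tx":{"type":"number"},"ty":{"type":"number"},"tz":{"type":"number"},"yaw":{"type":"number"}}}},"jaw":{"type":"number"},"squeeze":{"type":"number"}},"required":["rows"]}

```bash
mkdir -p pics; ls; python3 - <<'E'
from rig import env
import cv2,numpy as np
s=env.observe()
print(s['time_s'],s['position'],np.round(s['tool_rot'],3).tolist(),s['grip_width'],env.tcp_to_tips)
for n in('scene','top'):
    im=env.get_image(n); cv2.imwrite(f'pics/{n}0.png',im[:,:,::-1])
    p=env.camera_params(n); print(n,{k:(np.round(v,4).tolist()) for k,v in p.items()})
E
```

```text
pics
0.0 [0.20984627 0.50808343 0.24171691] [[-0.924, 0.382, -0.001], [0.382, 0.924, -0.001], [0.0, -0.001, -1.0]] 0.0856625864633596 0.011
scene {'vertical_fov': 44.1565, 'cx': 321.6098, 'cy': 240.2707, 'view': [[0.717, -0.6967, -0.0214, -0.4003], [0.3902, 0.3758, 0.8406, -0.2533], [-0.5776, -0.611, 0.5413, -1.2245], [0.0, 0.0, 0.0, 1.0]]}
top {'vertical_fov': 53.0635, 'cx': 313.6694, 'cy': 242.9413, 'view': [[-0.0259, -0.9997, -0.0026, -0.0008], [0.9804, -0.0259, 0.1955, -0.5388], [-0.1955, 0.0025, 0.9807, -1.3556], [0.0, 0.0, 0.0, 1.0]]}
```

View pics/top0.png

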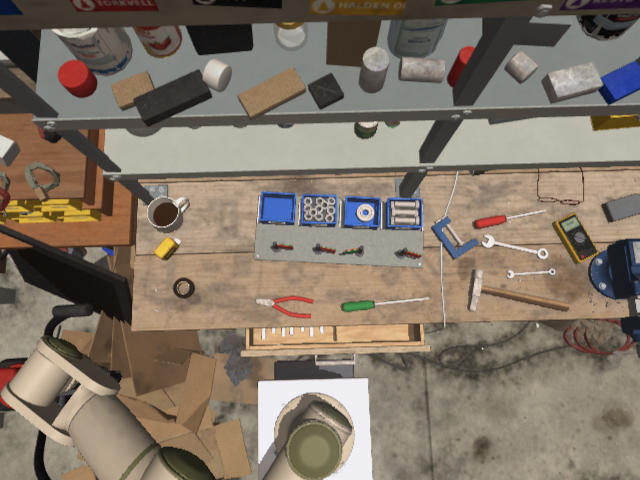

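View pics/scene0.png

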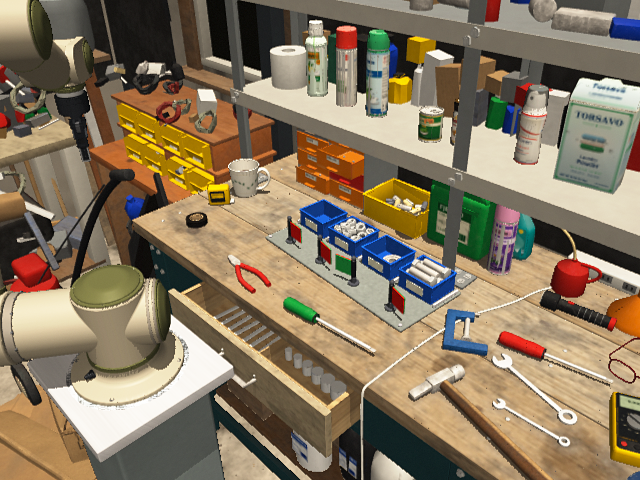

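```bash
python3 - <<'E'
import cv2,numpy as np
t=cv2.imread('pics/top0.png')[185:275,245:435]; s=cv2.imread('pics/scene0.png')[190:340,255:475]
t=cv2.resize(t,None,fx=4,fy=4,interpolation=cv2.INTER_CUBIC)[:, :760]
cv2.imwrite('pics/tz.png',t)
s=cv2.resize(s,None,fx=3.6,fy=3.6,interpolation=cv2.INTER_CUBIC); cv2.imwrite('pics/sz.png',s)
E
```

```text
(no output)
```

View pics/tz.png

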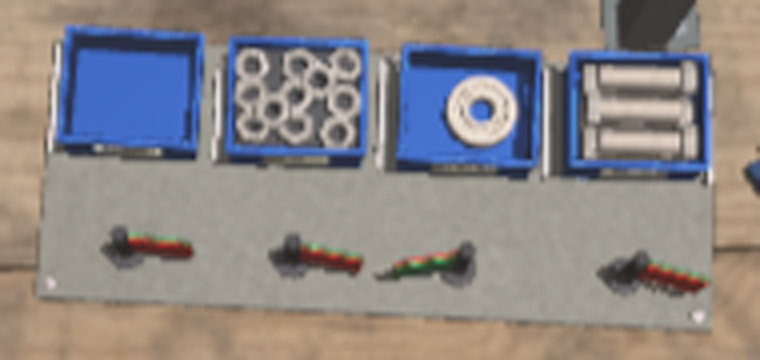

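View pics/sz.png

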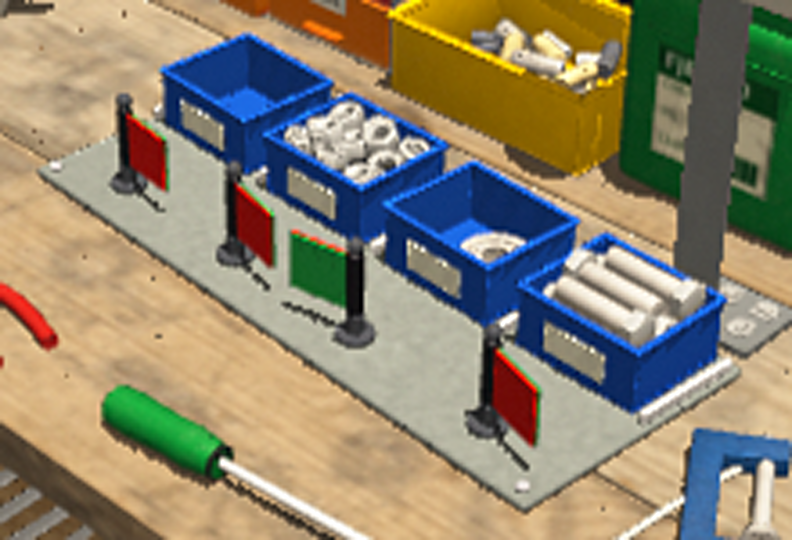

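The crops show the bins left to right: empty, nuts, bearing, bolts. The tags in front of them are red, red, green, red, so tags 2, 3 and 4 are wrong. In the top crop, the ball tops are at about (122,235), (290,240), (465,248) and (637,258).

```bash
cat > h.py <<'E'
import numpy as np,cv2
from rig import env
def cam(n): 
    p=env.camera_params(n); f=240/np.tan(np.radians(p['vertical_fov']/2)); return f,p['cx'],p['cy'],np.array(p['view'])
def ray(c,u,v):
    f,cx,cy,V=c; R=V[:3,:3]; return -R.T@V[:3,3], R.T@np.array([(u-cx)/f,-(v-cy)/f,-1])
def onz(c,u,v,z):
    o,d=ray(c,u,v); return o+d*(z-o[2])/d[2]
def proj(c,P):
    f,cx,cy,V=c; q=V[:3,:3]@np.asarray(P)+V[:3,3]; return np.array([cx-f*q[0]/q[2], cy+f*q[1]/q[2]])
E
python3 - <<'E'
from h import *
c=cam('top'); s=cam('scene')
B=[onz(c,245+u/4,185+v/4,.085) for u,v in[(122,235),(290,240),(465,248),(637,258)]]
S=[(255+u/3.6,190+v/3.6) for u,v in[(123,98),(233,170),(355,243),(490,330)]]
for b,p in zip(B,S): print(np.round(b,4), 'scene proj',np.round(proj(s,b),1),'seen',np.round(p,1))
for u,v in[(37,297),(710,328)]: print('front corner',np.round(onz(c,245+u/4,185+v/4,.008),4))
B=np.array(B); print(np.diff(B,axis=0), np.degrees(np.arctan2(*(B[0]-B[3])[:2])))
w=cam('wrist'); R=env.observe()['tool_rot']; V=w[3]
print('wrist cam offset in tool',np.round(np.array(R).T@(-V[:3,:3].T@V[:3,3]-env.observe()['position']),3),'look dir tool',np.round(np.array(R).T@-V[2,:3],3),'fov',env.camera_params('wrist')['vertical_fov'])
# leaf colour masks
im=cv2.imread('pics/top0.png'); hsv=cv2.cvtColor(im,cv2.COLOR_BGR2HSV)
m=((hsv[...,1]>110)&(hsv[...,2]>50)&((hsv[...,0]<12)|(hsv[...,0]>168)|((hsv[...,0]>40)&(hsv[...,0]<85)))).astype(np.uint8); m[:238]=0;m[262:]=0;m[:,:262]=0;m[:,425:]=0
n,l,st,ce=cv2.connectedComponentsWithStats(m,connectivity=8)
for i in range(1,n):
    if st[i,4]>5:
        ys,xs=np.where(l==i); P=np.array([onz(c,x,y,.065)[:2] for x,y in zip(xs,ys)]); k=np.polyfit(P[:,1],P[:,0],1); print(st[i],'y',P[:,1].min().round(3),P[:,1].max().round(3),'slope deg',np.degrees(np.arctan(k[0])).round(1))
E
```

```text
[0.5328 0.0945 0.085 ] scene proj [288.7 216.7] seen [289.2 217.2]
[ 0.526  -0.0256  0.085 ] scene proj [318.7 234.7] seen [319.7 237.2]
[ 0.5169 -0.1504  0.085 ] scene proj [352.9 255.9] seen [353.6 257.5]
[ 0.5064 -0.2728  0.085 ] scene proj [390.1 279.6] seen [391.1 281.7]
front corner [0.5023 0.1649 0.008 ]
front corner [ 0.4656 -0.3389  0.008 ]
[[-0.00681389 -0.12009354  0.        ]
 [-0.00911597 -0.12481415  0.        ]
 [-0.01048963 -0.12231737  0.        ]] 4.114976310339695
wrist cam offset in tool [ 0.082 -0.    -0.132] look dir tool [-0.317  0.001  0.948] fov 63.37094084741
[277 244  16   5  40] y 0.048 0.092 slope deg 9.6
[320 247  15   6  39] y -0.073 -0.033 slope deg 14.3
[405 251  17   7  46] y -0.324 -0.278 slope deg 16.5
```

Call:
carry_out:
  jaw: 1
  squeeze: 20
  rows:
    - {"yaw": -0.107}
    - {"yaw": -0.107}
    - {"yaw": -0.107}
    - {"tx": -1.8, "ty": -4.4, "tz": -0.2}
    - {"tx": -1.8, "ty": -4.4, "tz": -0.2}
    - {"tx": -1.8, "ty": -4.4, "tz": -0.2}
    - {"tx": -1.8, "ty": -4.4, "tz": -0.2}
    - {"tx": -1.8, "ty": -4.4, "tz": -0.2}
    - {"tx": -1.8, "ty": -4.4, "tz": -0.2}
    - {"tx": -1.8, "ty": -4.4, "tz": -0.2}
    - {"tx": -1.8, "ty": -4.4, "tz": -0.2}
    - {"tx": -1.8, "ty": -4.4, "tz": -0.2}

```text
validation failed for argument at $.ro...
```

Call:
carry_out:
  jaw: 1
  squeeze: 20
  rows:
    - {"tx": 0, "ty": 0, "tz": 0, "yaw": -0.107}
    - {"tx": 0, "ty": 0, "tz": 0, "yaw": -0.107}
    - {"tx": 0, "ty": 0, "tz": 0, "yaw": -0.107}
    - {"tx": -1.8, "ty": -4.4, "tz": -0.2, "yaw": 0}
    - {"tx": -1.8, "ty": -4.4, "tz": -0.2, "yaw": 0}
    - {"tx": -1.8, "ty": -4.4, "tz": -0.2, "yaw": 0}
    - {"tx": -1.8, "ty": -4.4, "tz": -0.2, "yaw": 0}
    - {"tx": -1.8, "ty": -4.4, "tz": -0.2, "yaw": 0}
    - {"tx": -1.8, "ty": -4.4, "tz": -0.2, "yaw": 0}
    - {"tx": -1.8, "ty": -4.4, "tz": -0.2, "yaw": 0}
    - {"tx": -1.8, "ty": -4.4, "tz": -0.2, "yaw": 0}
    - {"tx": -1.8, "ty": -4.4, "tz": -0.2, "yaw": 0}

```text
time_s: 1.3
position: [0.3503, 0.0927, 0.2574]
tool_rot: [[-0.999, 0.046, -0.005], [0.046, 0.999, -0.006], [0.005, -0.006, -1.0]]
ft_force: [0.5, 1.0, -0.1]
grip_width: -0.0003
```

Call:
carry_out:
  rows:
    - {"tx": -1.4, "ty": -4.3, "tz": 0, "yaw": 0.026}
    - {"tx": -1.4, "ty": -4.3, "tz": 0, "yaw": 0}
    - {"tx": -1.4, "ty": -4.3, "tz": 0, "yaw": 0}
    - {"tx": -1.2, "ty": -4.3, "tz": 0, "yaw": 0}
    - {"tx": 0, "ty": 0, "tz": 0, "yaw": 0}
    - {"tx": 0, "ty": 0, "tz": 0, "yaw": 0}

```text
time_s: 1.9
position: [0.3932, -0.0954, 0.2575]
tool_rot: [[-0.997, 0.082, -0.006], [0.082, 0.997, -0.005], [0.005, -0.006, -1.0]]
ft_force: [0.2, -0.1, 0.3]
grip_width: 0.0002
```

```bash
cat > look.py <<'E'
import sys
from h import *
n=sys.argv[1]; s=env.observe(); c=cam('wrist'); im=env.get_image('wrist')
cv2.imwrite(f'pics/{n}.png',im[:,:,::-1]); np.savez(f'pics/{n}.npz',f=c[0],cx=c[1],cy=c[2],V=c[3])
print(round(s['time_s'],2),np.round(s['position'],4),np.round(s['tool_rot'],3).tolist())
E
python3 look.py w1
```

```text
1.9 [ 0.3932 -0.0954  0.2575] [[-0.997, 0.082, -0.006], [0.082, 0.997, -0.005], [0.005, -0.006, -1.0]]
```

View pics/w1.png

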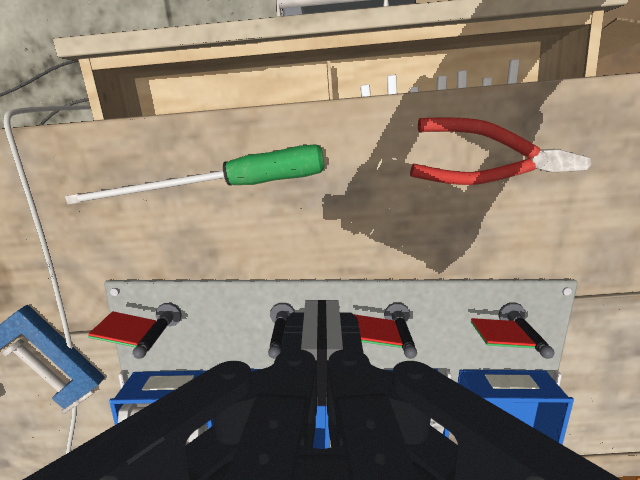

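The wrist view, with the robot's side up, shows ball tops at about (139,351), (277,350), (410,350) and (547,351). The red leaves of posts 4, 2 and 1 point to the robot's right, and post 3's leaf is hidden by the fingers. I'll measure the leaf angles from their top edges.

```bash
python3 - <<'E'
from h import *
d=np.load('pics/w1.npz'); c=(float(d['f']),float(d['cx']),float(d['cy']),d['V'])
b=[onz(c,u,v,.085) for u,v in[(547,351),(410,350),(277,350),(139,351)]]
print(np.round(b,4)); b=np.array(b); print(np.linalg.norm(np.diff(b[:,:2],axis=0),axis=1),np.degrees(np.arctan2(*(b[0]-b[3])[:2])))
print('front corners',np.round([onz(c,578,279,.008),onz(c,106,281,.008)],4))
im=cv2.imread('pics/w1.png')
t=np.hstack([cv2.resize(im[300:365,80:190],None,fx=3.5,fy=3.5,interpolation=cv2.INTER_CUBIC),cv2.resize(im[300:365,455:565],None,fx=3.5,fy=3.5,interpolation=cv2.INTER_CUBIC)])
t2=cv2.resize(im[300:365,335:445],None,fx=3.5,fy=3.5,interpolation=cv2.INTER_CUBIC); t2=np.hstack([t2,np.zeros_like(t2)])
cv2.imwrite('pics/w1z.png',np.vstack([t,t2]))
E
```

```text
[[ 0.5324  0.0976  0.085 ]
 [ 0.5217 -0.026   0.085 ]
 [ 0.5122 -0.1465  0.085 ]
 [ 0.5033 -0.2722  0.085 ]]
[0.12413221 0.12081425 0.12603441] 4.49943633323539
front corners [[ 0.5008  0.1685  0.008 ]
 [ 0.463  -0.3343  0.008 ]]
```

View pics/w1z.png

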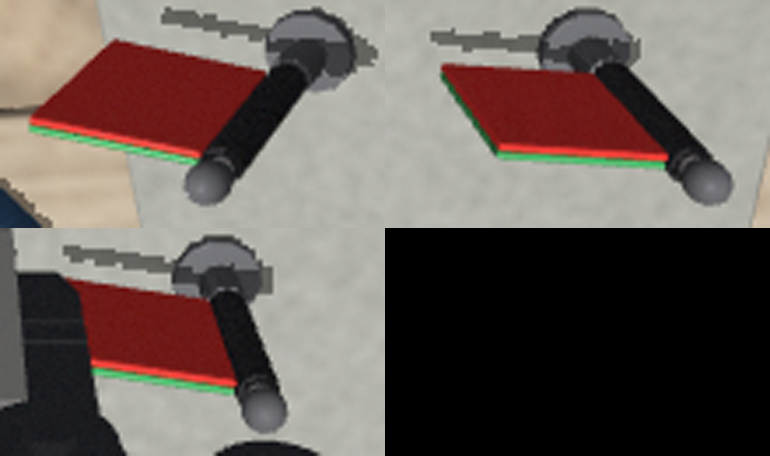

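```bash
python3 - <<'E'
from h import *
d=np.load('pics/w1.npz'); c=(float(d['f']),float(d['cx']),float(d['cy']),d['V'])
a=np.radians(-4.25); X=np.array([np.cos(a),np.sin(a)]); Y=np.array([-X[1],X[0]])
for n,p,q in[(1,(487.3,342.9),(535,345.7)),(2,(361.3,338.3),(402.7,344.3)),(4,(88.6,334.9),(138.6,344.3))]:
    P,Q=onz(c,*p,.073)[:2],onz(c,*q,.073)[:2]; v=P-Q
    print(n,'tip',P.round(4),'root',Q.round(4),'len',np.linalg.norm(v).round(4),'theta',np.degrees(np.arctan2(-v@X,v@Y)).round(1))
# merged estimate
T=np.array([[.5328,.0945],[.526,-.0256],[.5169,-.1504],[.5064,-.2728]]); W=np.array([[.5324,.0976],[.5217,-.026],[.5122,-.1465],[.5033,-.2722]])
m=(T+W).mean(0)/2
for y in(.1875,.0625,-.0625,-.1875): print((m+Y*y).round(4))
E
```

```text
1 tip [0.5279 0.0485] root [0.5344 0.0932] len 0.0451 theta 175.9
2 tip [ 0.5136 -0.0688] root [ 0.5232 -0.0304] len 0.0396 theta 170.3
4 tip [ 0.49   -0.3226] root [ 0.5036 -0.2782] len 0.0465 theta 167.2
[0.5329 0.0993]
[ 0.5236 -0.0253]
[ 0.5143 -0.15  ]
[ 0.5051 -0.2747]
```

Call:
carry_out:
  rows:
    - {"tx": -3.9, "ty": 1.1, "tz": 0, "yaw": 0}
    - {"tx": -3.9, "ty": 1.1, "tz": 0, "yaw": 0}
    - {"tx": -3.9, "ty": 1.1, "tz": 0, "yaw": 0}
    - {"tx": -4.0, "ty": 1.2, "tz": 0, "yaw": 0}
    - {"tx": 0, "ty": 0, "tz": 4.4, "yaw": 0}
    - {"tx": 0, "ty": 0, "tz": 4.4, "yaw": 0}
    - {"tx": 0, "ty": 0, "tz": 4.4, "yaw": 0}
    - {"tx": 0, "ty": 0, "tz": 0, "yaw": 0}
    - {"tx": 0, "ty": 0, "tz": 0, "yaw": 0}

```text
time_s: 2.85
position: [0.56, -0.0483, 0.1244]
tool_rot: [[-0.998, 0.065, 0.002], [0.065, 0.998, -0.008], [-0.003, -0.007, -1.0]]
ft_force: [-0.1, -0.3, 0.6]
grip_width: -0.0003
```

Call:
carry_out:
  rows:
    - {"tx": 0.4, "ty": -1.6, "tz": 0, "yaw": -0.01}
    - {"tx": 0, "ty": 0, "tz": 0, "yaw": 0}
    - {"tx": 0, "ty": 0, "tz": 2.0, "yaw": 0}
    - {"tx": 0, "ty": 0, "tz": 2.0, "yaw": 0}
    - {"tx": 0, "ty": 0, "tz": 2.0, "yaw": 0}
    - {"tx": 0, "ty": 0, "tz": 0, "yaw": 0}
    - {"tx": 0, "ty": 0, "tz": 0, "yaw": 0}

```text
time_s: 3.55
position: [0.5621, -0.062, 0.0789]
tool_rot: [[-0.998, 0.052, 0.026], [0.052, 0.999, -0.014], [-0.027, -0.013, -1.0]]
ft_force: [0.0, 0.2, -0.5]
grip_width: -0.0
```

```bash
cat > rel.py <<'E'
import sys
from h import *
P={1:(.5329,.0993),2:(.5236,-.0253),3:(.5143,-.15),4:(.5051,-.2747)}
s=env.observe(); R=np.array(s['tool_rot']); d=s['position'][:2]-np.array(P[int(sys.argv[1])])
a=np.radians(-4.25); X=np.array([np.cos(a),np.sin(a)]); Y=np.array([-X[1],X[0]])
print('F %.1f L %.1f mm z %.1f'%(1e3*d@X,1e3*d@Y,1e3*s['position'][2]),'yaw err deg',np.degrees(np.arctan2(R[0,1],R[1,1])-np.radians(4.25)).round(1),np.round(s['ft_force'],2))
E
python3 rel.py 2
```

```text
F 41.1 L -33.8 mm z 78.9 yaw err deg -1.3 [ 0.02  0.2  -0.5 ]
```

Call:
carry_out:
  rows:
    - {"tx": 0, "ty": 0, "tz": 0.8, "yaw": 0.012}
    - {"tx": 0, "ty": 0, "tz": 0.8, "yaw": 0.012}
    - {"tx": 0, "ty": 0, "tz": 0, "yaw": 0}
    - {"tx": 0.9, "ty": -0.1, "tz": 0, "yaw": 0}
    - {"tx": 0.9, "ty": -0.1, "tz": 0, "yaw": 0}
    - {"tx": 0.9, "ty": -0.1, "tz": 0, "yaw": 0}
    - {"tx": 0.9, "ty": -0.1, "tz": 0, "yaw": 0}
    - {"tx": 0.9, "ty": -0.1, "tz": 0, "yaw": 0}
    - {"tx": 0, "ty": 0, "tz": 0, "yaw": 0}

```text
time_s: 4.45
position: [0.5145, -0.0637, 0.0645]
tool_rot: [[-0.996, 0.079, 0.032], [0.078, 0.997, -0.016], [-0.033, -0.013, -0.999]]
ft_force: [-0.2, -0.5, 0.6]
grip_width: 0.0
```

```bash
python3 rel.py 2
```

```text
F -6.2 L -39.0 mm z 64.5 yaw err deg 0.3 [-0.23 -0.48  0.63]
```

Call:
carry_out:
  rows:
    - {"tx": 0.8, "ty": 0.25, "tz": 0, "yaw": 0}
    - {"tx": 0.8, "ty": 0.25, "tz": 0, "yaw": 0}
    - {"tx": 0.7, "ty": 0.95, "tz": 0, "yaw": 0}
    - {"tx": 0.7, "ty": 0.95, "tz": 0, "yaw": 0}
    - {"tx": 0.2, "ty": 0.85, "tz": 0, "yaw": 0}
    - {"tx": 0.2, "ty": 0.85, "tz": 0, "yaw": 0}
    - {"tx": -0.3, "ty": 1.0, "tz": 0, "yaw": 0}
    - {"tx": -0.3, "ty": 1.0, "tz": 0, "yaw": 0}
    - {"tx": 0, "ty": 0, "tz": 0, "yaw": 0}
    - {"tx": 0, "ty": 0, "tz": 0, "yaw": 0}

```text
time_s: 5.45
position: [0.4898, 0.0059, 0.0627]
tool_rot: [[-0.997, 0.077, 0.033], [0.076, 0.997, -0.016], [-0.034, -0.014, -0.999]]
ft_force: [-1.6, -0.5, -0.6]
grip_width: -0.0001
```

```bash
python3 rel.py 2; python3 - <<'E'
from h import *
im=env.get_image('scene'); cv2.imwrite('pics/s1.png',cv2.resize(im[190:340,255:475,::-1],None,fx=3.6,fy=3.6,interpolation=cv2.INTER_CUBIC))
E
```

```text
F -36.0 L 28.6 mm z 62.7 yaw err deg 0.1 [-1.65 -0.54 -0.62]
```

View pics/s1.png

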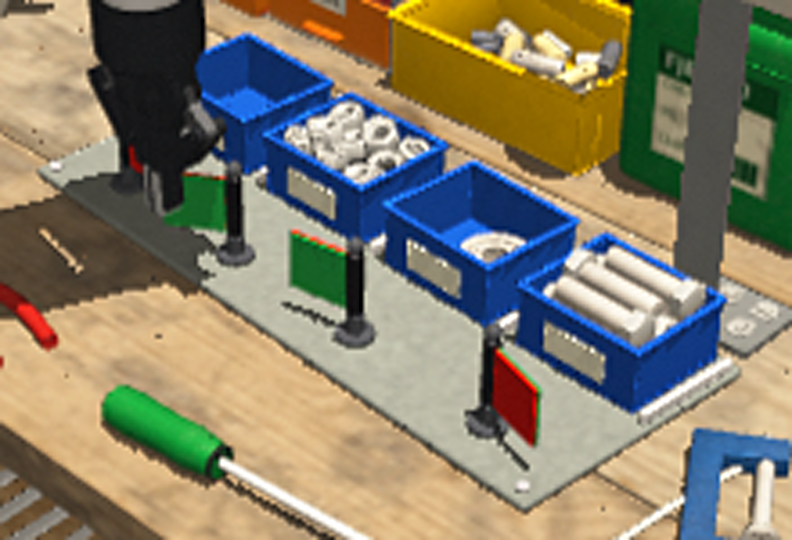

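The scene crop shows tag 2 swung round to green, with the fingertip on its front and nothing else moved. I'll finish the swing gently.

Call:
carry_out:
  rows:
    - {"tx": -0.6, "ty": 0.25, "tz": 0, "yaw": 0}
    - {"tx": -0.6, "ty": 0.25, "tz": 0, "yaw": 0}
    - {"tx": -0.6, "ty": 0.2, "tz": 0, "yaw": 0}
    - {"tx": -0.2, "ty": 0, "tz": 0, "yaw": 0}
    - {"tx": 0, "ty": 0, "tz": 0, "yaw": 0}

```text
time_s: 6.0
position: [0.5123, 0.0109, 0.0631]
tool_rot: [[-0.996, 0.078, 0.032], [0.078, 0.997, -0.016], [-0.034, -0.014, -0.999]]
ft_force: [-0.6, -0.1, 0.0]
grip_width: -0.0
```

```bash
python3 rel.py 2
```

```text
F -14.0 L 35.2 mm z 63.1 yaw err deg 0.3 [-0.61 -0.1   0.03]
```

Call:
carry_out:
  rows:
    - {"tx": -0.1, "ty": 0, "tz": 0, "yaw": 0}
    - {"tx": 0, "ty": 0, "tz": 0, "yaw": 0}

```text
time_s: 6.2
position: [0.5133, 0.0107, 0.0631]
tool_rot: [[-0.996, 0.079, 0.032], [0.078, 0.997, -0.016], [-0.033, -0.014, -0.999]]
ft_force: [-0.2, 0.5, 0.5]
grip_width: -0.0
```

```bash
python3 rel.py 2; python3 look.py w2
```

```text
F -13.0 L 35.1 mm z 63.1 yaw err deg 0.3 [-0.15  0.52  0.48]
6.2 [0.5133 0.0107 0.0631] [[-0.996, 0.079, 0.032], [0.078, 0.997, -0.016], [-0.033, -0.014, -0.999]]
```

View pics/w2.png

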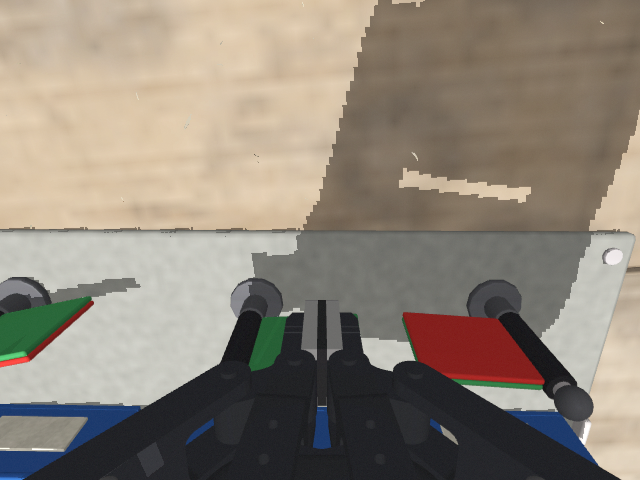

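The wrist view shows tag 2's green leaf behind the fingertip, running about level with the row. I'll creep on in 1 mm steps until the stop is felt.

Call:
carry_out:
  rows:
    - {"tx": -0.1, "ty": 0, "tz": 0, "yaw": 0}
    - {"tx": 0, "ty": 0, "tz": 0, "yaw": 0}

```text
time_s: 6.45
position: [0.5141, 0.0106, 0.0632]
tool_rot: [[-0.996, 0.079, 0.032], [0.078, 0.997, -0.016], [-0.033, -0.014, -0.999]]
ft_force: [-0.4, 0.5, -0.9]
grip_width: -0.0003
```

Call:
carry_out:
  rows:
    - {"tx": -0.1, "ty": 0, "tz": 0, "yaw": 0}
    - {"tx": 0, "ty": 0, "tz": 0, "yaw": 0}

```text
time_s: 6.65
position: [0.5151, 0.0105, 0.0632]
tool_rot: [[-0.996, 0.079, 0.032], [0.078, 0.997, -0.016], [-0.033, -0.014, -0.999]]
ft_force: [0.1, -1.7, 0.6]
grip_width: -0.0002
```

Call:
carry_out:
  rows:
    - {"tx": -0.1, "ty": 0, "tz": 0, "yaw": 0}
    - {"tx": 0, "ty": 0, "tz": 0, "yaw": 0}

```text
time_s: 6.85
position: [0.5156, 0.0105, 0.0632]
tool_rot: [[-0.996, 0.079, 0.031], [0.078, 0.997, -0.016], [-0.032, -0.013, -0.999]]
ft_force: [-1.6, 0.1, 0.3]
grip_width: -0.0001
```

Call:
carry_out:
  rows:
    - {"tx": -0.1, "ty": 0, "tz": 0, "yaw": 0}
    - {"tx": 0, "ty": 0, "tz": 0, "yaw": 0}

```text
time_s: 7.05
position: [0.5157, 0.0105, 0.0631]
tool_rot: [[-0.997, 0.078, 0.028], [0.078, 0.997, -0.016], [-0.029, -0.014, -0.999]]
ft_force: [-1.5, -0.0, 1.3]
grip_width: -0.0001
```

The position stopped advancing at about 1.5 N, so tag 2 is at its stop. I'll back off, lift, and go over to tag 3.

Call:
carry_out:
  rows:
    - {"tx": 1.0, "ty": 0, "tz": 0, "yaw": 0}
    - {"tx": 1.0, "ty": 0, "tz": 0, "yaw": 0}
    - {"tx": 0, "ty": 0, "tz": -3, "yaw": 0}
    - {"tx": 0, "ty": 0, "tz": -3, "yaw": 0}
    - {"tx": 0, "ty": 0, "tz": -3, "yaw": 0}
    - {"tx": -2.2, "ty": -4.1, "tz": 0, "yaw": 0}
    - {"tx": -2.2, "ty": -4.1, "tz": 0, "yaw": 0}
    - {"tx": -2.2, "ty": -4.1, "tz": 0, "yaw": 0}
    - {"tx": 0, "ty": 0, "tz": 0, "yaw": 0}
    - {"tx": 0, "ty": 0, "tz": 0, "yaw": 0}

```text
time_s: 8.05
position: [0.5455, -0.1174, 0.1597]
tool_rot: [[-0.997, 0.076, 0.033], [0.076, 0.997, -0.017], [-0.034, -0.015, -0.999]]
ft_force: [-0.6, 0.4, -0.2]
grip_width: 0.0002
```

```bash
python3 rel.py 3
```

```text
F 28.7 L 34.9 mm z 159.7 yaw err deg 0.1 [-0.65  0.37 -0.22]
```

Call:
carry_out:
  rows:
    - {"tx": -0.4, "ty": 0.2, "tz": 0, "yaw": 0}
    - {"tx": 0, "ty": 0, "tz": 2.4, "yaw": 0}
    - {"tx": 0, "ty": 0, "tz": 2.4, "yaw": 0}
    - {"tx": 0, "ty": 0, "tz": 2.4, "yaw": 0}
    - {"tx": 0, "ty": 0, "tz": 2.4, "yaw": 0}
    - {"tx": 0, "ty": 0, "tz": 0, "yaw": 0}
    - {"tx": 0, "ty": 0, "tz": 0, "yaw": 0}

```text
time_s: 8.75
position: [0.5522, -0.1099, 0.0627]
tool_rot: [[-0.997, 0.069, 0.036], [0.068, 0.998, -0.017], [-0.037, -0.015, -0.999]]
ft_force: [-0.0, -0.1, 1.1]
grip_width: 0.0002
```

```bash
python3 rel.py 3
```

```text
F 34.8 L 42.8 mm z 62.7 yaw err deg -0.3 [-0.03 -0.14  1.06]
```

Call:
carry_out:
  rows:
    - {"tx": 0.8, "ty": -0.1, "tz": 0, "yaw": 0}
    - {"tx": 0.8, "ty": -0.1, "tz": 0, "yaw": 0}
    - {"tx": 0.8, "ty": -0.1, "tz": 0, "yaw": 0}
    - {"tx": 0.8, "ty": -0.1, "tz": 0, "yaw": 0}
    - {"tx": 0.8, "ty": -0.1, "tz": 0, "yaw": 0}
    - {"tx": 0.8, "ty": -0.25, "tz": 0, "yaw": 0}
    - {"tx": 0.8, "ty": -0.25, "tz": 0, "yaw": 0}
    - {"tx": 0.7, "ty": -0.9, "tz": 0, "yaw": 0}
    - {"tx": 0.7, "ty": -0.9, "tz": 0, "yaw": 0}
    - {"tx": 0, "ty": 0, "tz": 0, "yaw": 0}

```text
time_s: 9.75
position: [0.4749, -0.1348, 0.0645]
tool_rot: [[-0.997, 0.068, 0.042], [0.068, 0.998, -0.02], [-0.044, -0.017, -0.999]]
ft_force: [1.4, 0.3, -0.5]
grip_width: 0.0001
```

```bash
python3 rel.py 3
```

```text
F -40.5 L 12.2 mm z 64.5 yaw err deg -0.3 [ 1.44  0.28 -0.47]
```

Call:
carry_out:
  rows:
    - {"tx": 0, "ty": -0.7, "tz": 0, "yaw": 0}
    - {"tx": 0, "ty": -0.7, "tz": 0, "yaw": 0}
    - {"tx": -0.2, "ty": -0.9, "tz": 0, "yaw": 0}
    - {"tx": -0.2, "ty": -0.9, "tz": 0, "yaw": 0}
    - {"tx": -0.2, "ty": -0.9, "tz": 0, "yaw": 0}
    - {"tx": -0.6, "ty": -0.2, "tz": 0, "yaw": 0}
    - {"tx": -0.6, "ty": -0.2, "tz": 0, "yaw": 0}
    - {"tx": -0.6, "ty": 0, "tz": 0, "yaw": 0}
    - {"tx": 0, "ty": 0, "tz": 0, "yaw": 0}

```text
time_s: 10.65
position: [0.4982, -0.1867, 0.0661]
tool_rot: [[-0.997, 0.069, 0.042], [0.069, 0.997, -0.02], [-0.043, -0.017, -0.999]]
ft_force: [-0.3, 0.9, 0.6]
grip_width: -0.0
```

```bash
python3 rel.py 3
```

```text
F -13.4 L -37.8 mm z 66.1 yaw err deg -0.3 [-0.3   0.89  0.6 ]
```

Call:
carry_out:
  rows:
    - {"tx": -0.1, "ty": 0, "tz": 0, "yaw": 0}
    - {"tx": 0, "ty": 0, "tz": 0, "yaw": 0}

```text
time_s: 10.85
position: [0.4994, -0.1862, 0.066]
tool_rot: [[-0.997, 0.069, 0.042], [0.068, 0.997, -0.02], [-0.043, -0.017, -0.999]]
ft_force: [-0.7, 0.9, -0.8]
grip_width: 0.0001
```

Call:
carry_out:
  rows:
    - {"tx": -0.1, "ty": 0, "tz": 0, "yaw": 0}
    - {"tx": 0, "ty": 0, "tz": 0, "yaw": 0}

```text
time_s: 11.05
position: [0.5001, -0.1859, 0.0661]
tool_rot: [[-0.997, 0.068, 0.041], [0.067, 0.998, -0.02], [-0.043, -0.017, -0.999]]
ft_force: [0.3, 0.8, 0.1]
grip_width: -0.0003
```

Call:
carry_out:
  rows:
    - {"tx": -0.1, "ty": 0, "tz": 0, "yaw": 0}
    - {"tx": 0, "ty": 0, "tz": 0, "yaw": 0}

```text
time_s: 11.25
position: [0.5002, -0.1859, 0.0661]
tool_rot: [[-0.997, 0.068, 0.039], [0.067, 0.998, -0.019], [-0.04, -0.017, -0.999]]
ft_force: [-1.3, -1.1, 0.4]
grip_width: -0.0
```

Tag 3 is at its red stop, at about 1.5 N. Next is tag 4.

Call:
carry_out:
  rows:
    - {"tx": 1.0, "ty": 0, "tz": 0, "yaw": 0}
    - {"tx": 1.0, "ty": 0, "tz": 0, "yaw": 0}
    - {"tx": 0, "ty": 0, "tz": -3, "yaw": 0}
    - {"tx": 0, "ty": 0, "tz": -3, "yaw": 0}
    - {"tx": 0, "ty": 0, "tz": -3, "yaw": 0}
    - {"tx": -2.3, "ty": -4.1, "tz": 0, "yaw": 0}
    - {"tx": -2.3, "ty": -4.1, "tz": 0, "yaw": 0}
    - {"tx": -2.3, "ty": -4.1, "tz": 0, "yaw": 0}
    - {"tx": 0, "ty": 0, "tz": 0, "yaw": 0}
    - {"tx": 0, "ty": 0, "tz": 0, "yaw": 0}

```text
time_s: 12.25
position: [0.532, -0.3123, 0.1631]
tool_rot: [[-0.997, 0.068, 0.041], [0.067, 0.998, -0.018], [-0.042, -0.015, -0.999]]
ft_force: [-0.3, 0.0, -0.2]
grip_width: 0.0
```

```bash
python3 rel.py 4
```

```text
F 29.6 L -35.5 mm z 163.1 yaw err deg -0.4 [-0.28  0.03 -0.2 ]
```

Call:
carry_out:
  rows:
    - {"tx": -0.3, "ty": 0, "tz": 0, "yaw": 0}
    - {"tx": 0, "ty": 0, "tz": 2.5, "yaw": 0}
    - {"tx": 0, "ty": 0, "tz": 2.5, "yaw": 0}
    - {"tx": 0, "ty": 0, "tz": 2.5, "yaw": 0}
    - {"tx": 0, "ty": 0, "tz": 2.4, "yaw": 0}
    - {"tx": 0, "ty": 0, "tz": 0, "yaw": 0}
    - {"tx": 0, "ty": 0, "tz": 0, "yaw": 0}

```text
time_s: 12.95
position: [0.5378, -0.3073, 0.064]
tool_rot: [[-0.997, 0.063, 0.042], [0.062, 0.998, -0.017], [-0.043, -0.014, -0.999]]
ft_force: [0.1, 0.0, 1.1]
grip_width: 0.0002
```

```bash
python3 rel.py 4
```

```text
F 35.0 L -30.1 mm z 64.0 yaw err deg -0.6 [0.13 0.02 1.11]
```

Call:
carry_out:
  rows:
    - {"tx": 0.3, "ty": -0.7, "tz": 0, "yaw": 0}
    - {"tx": 0.9, "ty": -0.1, "tz": 0, "yaw": 0}
    - {"tx": 0.9, "ty": -0.1, "tz": 0, "yaw": 0}
    - {"tx": 0.9, "ty": 0, "tz": 0, "yaw": 0}
    - {"tx": 0.9, "ty": 0, "tz": 0, "yaw": 0}
    - {"tx": 0.8, "ty": 0.25, "tz": 0, "yaw": 0}
    - {"tx": 0.8, "ty": 0.25, "tz": 0, "yaw": 0}
    - {"tx": 0.7, "ty": 0.9, "tz": 0, "yaw": 0}
    - {"tx": 0.7, "ty": 0.9, "tz": 0, "yaw": 0}
    - {"tx": 0, "ty": 0, "tz": 0, "yaw": 0}

```text
time_s: 13.95
position: [0.4638, -0.2888, 0.0652]
tool_rot: [[-0.997, 0.063, 0.048], [0.062, 0.998, -0.022], [-0.049, -0.019, -0.999]]
ft_force: [-0.1, -0.1, -0.3]
grip_width: 0.0002
```

```bash
python3 rel.py 4
```

```text
F -40.1 L -17.1 mm z 65.2 yaw err deg -0.6 [-0.15 -0.12 -0.26]
```

Call:
carry_out:
  rows:
    - {"tx": 0, "ty": 0.9, "tz": 0, "yaw": 0}
    - {"tx": 0, "ty": 0.9, "tz": 0, "yaw": 0}
    - {"tx": -0.2, "ty": 0.9, "tz": 0, "yaw": 0}
    - {"tx": -0.2, "ty": 0.9, "tz": 0, "yaw": 0}
    - {"tx": -0.2, "ty": 0.9, "tz": 0, "yaw": 0}
    - {"tx": -0.6, "ty": 0.2, "tz": 0, "yaw": 0}
    - {"tx": -0.6, "ty": 0.2, "tz": 0, "yaw": 0}
    - {"tx": -0.5, "ty": 0, "tz": 0, "yaw": 0}
    - {"tx": 0, "ty": 0, "tz": 0, "yaw": 0}

```text
time_s: 14.85
position: [0.493, -0.2372, 0.0654]
tool_rot: [[-0.997, 0.062, 0.048], [0.061, 0.998, -0.023], [-0.049, -0.02, -0.999]]
ft_force: [-0.1, -0.4, 0.5]
grip_width: 0.0001
```

```bash
python3 rel.py 4
```

```text
F -14.8 L 36.5 mm z 65.4 yaw err deg -0.7 [-0.1  -0.42  0.55]
```

Call:
carry_out:
  rows:
    - {"tx": -0.1, "ty": 0, "tz": 0, "yaw": 0}
    - {"tx": -0.1, "ty": 0, "tz": 0, "yaw": 0}
    - {"tx": 0, "ty": 0, "tz": 0, "yaw": 0}

```text
time_s: 15.15
position: [0.4951, -0.2378, 0.0653]
tool_rot: [[-0.997, 0.063, 0.048], [0.062, 0.998, -0.022], [-0.049, -0.019, -0.999]]
ft_force: [-0.3, -0.8, -0.2]
grip_width: 0.0001
```

Call:
carry_out:
  rows:
    - {"tx": -0.1, "ty": 0, "tz": 0, "yaw": 0}
    - {"tx": 0, "ty": 0, "tz": 0, "yaw": 0}

```text
time_s: 15.35
position: [0.4959, -0.238, 0.0653]
tool_rot: [[-0.997, 0.063, 0.048], [0.062, 0.998, -0.022], [-0.049, -0.019, -0.999]]
ft_force: [-0.5, -0.3, -0.8]
grip_width: 0.0001
```

Call:
carry_out:
  rows:
    - {"tx": -0.1, "ty": 0, "tz": 0, "yaw": 0}
    - {"tx": 0, "ty": 0, "tz": 0, "yaw": 0}

```text
time_s: 15.55
position: [0.496, -0.238, 0.0652]
tool_rot: [[-0.997, 0.063, 0.045], [0.062, 0.998, -0.022], [-0.047, -0.019, -0.999]]
ft_force: [-2.0, 0.5, 0.7]
grip_width: 0.0002
```

Tag 4 is at its stop, at about 2 N. I'll back off and retreat to check all four tags.

Call:
carry_out:
  rows:
    - {"tx": 1.0, "ty": 0, "tz": 0, "yaw": 0}
    - {"tx": 1.0, "ty": 0, "tz": 0, "yaw": 0}
    - {"tx": 1.0, "ty": 0, "tz": -2, "yaw": 0}
    - {"tx": 1.0, "ty": 0, "tz": -4, "yaw": 0}
    - {"tx": 1.0, "ty": 0, "tz": -4, "yaw": 0}
    - {"tx": 1.0, "ty": 3.5, "tz": -3, "yaw": 0}
    - {"tx": 1.0, "ty": 3.5, "tz": -3, "yaw": 0}
    - {"tx": 1.0, "ty": 3.5, "tz": -3, "yaw": 0}
    - {"tx": 1.0, "ty": 3.0, "tz": -1, "yaw": 0}
    - {"tx": 0, "ty": 0, "tz": 0, "yaw": 0}
    - {"tx": 0, "ty": 0, "tz": 0, "yaw": 0}

```text
time_s: 16.65
position: [0.3963, -0.0886, 0.2649]
tool_rot: [[-0.996, 0.067, 0.052], [0.066, 0.998, -0.022], [-0.053, -0.018, -0.998]]
ft_force: [0.1, -0.1, -0.6]
grip_width: 0.0003
```

```bash
python3 look.py w3
```

```text
16.65 [ 0.3963 -0.0886  0.2649] [[-0.996, 0.067, 0.052], [0.066, 0.998, -0.022], [-0.053, -0.018, -0.998]]
```

View pics/w3.png

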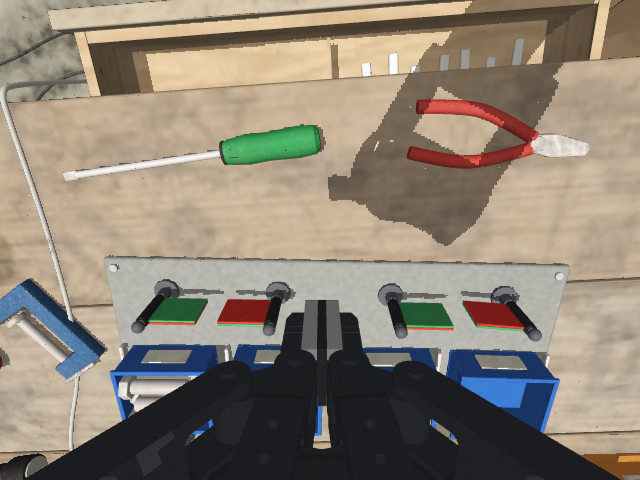

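The wrist view shows left to right in the picture (posts 4, 3, 2, 1) green, red, green, red, all close to the row direction. Ball tops are at about (137,327), (270,328), (399,331) and (534,334). I'll measure the top-edge angles relative to the row.

```bash
python3 - <<'E'
from h import *
d=np.load('pics/w3.npz'); c=(float(d['f']),float(d['cx']),float(d['cy']),d['V'])
im=cv2.imread('pics/w3.png'); hsv=cv2.cvtColor(im,cv2.COLOR_BGR2HSV).astype(int)
b=[onz(c,u,v,.085) for u,v in[(534,334),(399,331),(270,328),(137,327)]]; row=np.degrees(np.arctan2(*(b[0]-b[3])[:2])); print('row',row,np.round(b,4)[:,:2].tolist())
sat=(hsv[...,1]>120)&(hsv[...,2]>50)&((hsv[...,0]<12)|(hsv[...,0]>168)|((hsv[...,0]>40)&(hsv[...,0]<85)))
for n,u0,u1 in[(4,158,200),(3,222,264),(2,410,450),(1,482,521)]:
    for nm,pick,z in(('top',max,.073),('bottom',min,.029)):
        P=np.array([onz(c,u,pick(np.where(sat[290:340,u])[0])+290,z)[:2] for u in range(u0,u1) if sat[290:340,u].any()])
        if nm=='bottom': P=P[6:-6] if n in(4,3) else P[8:-8]
        k=np.polyfit(P[:,1],P[:,0],1); r=P[:,0]-np.polyval(k,P[:,1])
        print(n,nm,'slope rel row deg',round(np.degrees(np.arctan(k[0]))-row,1),'rms mm',round(1e3*r.std(),2),'mid x',P[:,0].mean().round(4))
t=[cv2.resize(im[285:345,u:u+95],None,fx=4,fy=4,interpolation=cv2.INTER_CUBIC) for u in(120,210,370,455)]
cv2.imwrite('pics/w3z.png',np.vstack([np.hstack(t[:2]),np.hstack(t[2:])]))
E
```

```text
row 4.323013469619365 [[0.5323, 0.0969], [0.5222, -0.0276], [0.5123, -0.1475], [0.5043, -0.2726]]
4 top slope rel row deg -5.3 rms mm 1.72 mid x 0.5101
4 bottom slope rel row deg 1.2 rms mm 0.44 mid x 0.5072
3 top slope rel row deg -4.4 rms mm 0.8 mid x 0.5143
3 bottom slope rel row deg 2.2 rms mm 0.31 mid x 0.5122
2 top slope rel row deg -0.3 rms mm 0.29 mid x 0.5297
2 bottom slope rel row deg 0.7 rms mm 0.33 mid x 0.5278
1 top slope rel row deg 4.3 rms mm 0.32 mid x 0.5327
1 bottom slope rel row deg 19.5 rms mm 1.76 mid x 0.5343
```

View pics/w3z.png

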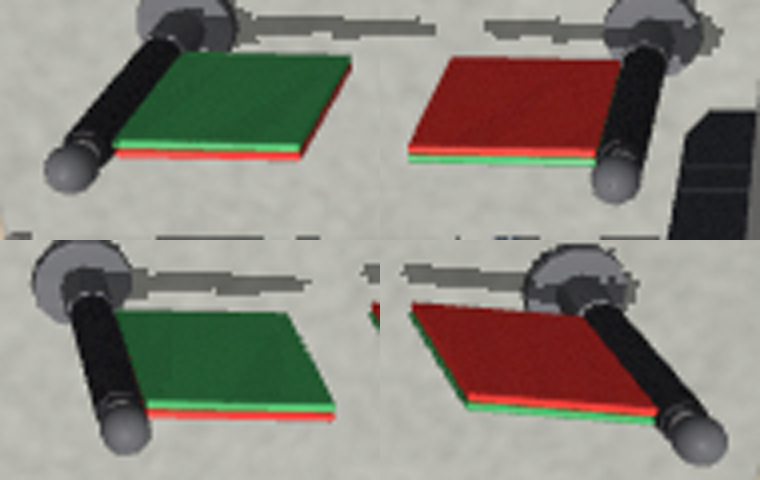

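```bash
python3 - <<'E'
from h import *
V0=cv2.imread('pics/top0.png'); V1=env.get_image('top')[:,:,::-1].copy(); 
b=lambda im:(lambda h:((h[...,0]>100)&(h[...,0]<125)&(h[...,1]>140)&(h[...,2]>60)))(cv2.cvtColor(im,cv2.COLOR_BGR2HSV))
S0=cv2.imread('pics/scene0.png'); S1=env.get_image('scene')[:,:,::-1].copy()
for nm,A,B,r in(('top',V0,V1,(190,230,258,425)),('scene',S0,S1,(195,310,295,475))):
    a,c=b(A)[r[0]:r[1],r[2]:r[3]],b(B)[r[0]:r[1],r[2]:r[3]]; print(nm,'blue bin px before/after/changed',a.sum(),c.sum(),(a^c).sum())
s=env.observe(); print(s['time_s'],np.round(s['ft_force'],2),np.abs(s['qvel']).max())
env.close_job()
E
```

```text
top blue bin px before/after/changed 1778 1769 21
scene blue bin px before/after/changed 3870 3869 15
16.8 [-0.39  0.38 -0.03] 0.6742715654870713
the job is handed in; nothing more can be done
```

The job is handed in at 16.8 s of the 58 s. I pushed the three wrong tags round with the closed fingertip until each met its stop: nuts to green, bearing to red, bolts to green. The force readings at the stops were about 1 to 2 N. The empty bin's tag already showed red, so I left it alone.

- **Tag faces:** the last wrist picture shows, from the robot's left, red (empty), green (nuts), red (bearing) and green (bolts).
- **Tag angles:** by eye in the enlarged crop, the three moved tags line up with the row. The automatic edge fits agreed for nuts (within 1°). For bearing and bolts they were poor, −4.4°/+2.2° and −5.3°/+1.2° between top and bottom edges, probably because the search range took in the leaf ends. For those two I relied on the crop and the felt stop. The untouched empty-bin tag measures about 4° off its stop, which I took as square enough.
- **Bins and tools:** 15 to 21 bin pixels changed in the top and scene pictures, out of about 1,800 and 3,900, so the bins have not shifted. The clamp looked unmoved in the last wrist picture. I did not check the tape roll and tape measure again, but the arm worked well away from them.
- **At hand-in:** the arm was clear of everything, about 0.26 m up, with the wrist force near zero.

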